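Load the full parts canister into the machine's nest

TASK

One of the two closed canisters in the tray is full and the other only part filled: lift the left one (as the robot sees it) clear of the tray for a moment, then the right one, and feel which is heavier. Seat the heavier one upright and fully down in the round pocket of the white plastic nest block, easing it in gently by feel because the block is not exactly where it is measured, and leave the lighter one standing in the tray. Do not push hard on the nest or drop the canister into it, and leave the other things on the table where they are.

Things in the scene. Friction and masses are not known exactly. Their poses are not given: they have to be found in the camera images.
- canister_1: closed aluminium canister, 60 mm across, body 70 mm high, foot tapering 3 mm all round over its lowest 5 mm; on its lid a black handle bar 44 mm long (x), 20 mm thick (y), rising 34 mm to 104 mm above the foot: grip it from above across the 20 mm. Origin: centre of underside, z up. Two look-alikes of 0.3 to 0.9 kg: the full one is at least 0.15 kg heavier; left and right change each run
- canister_2: closed aluminium canister, 60 mm across, body 70 mm high, foot tapering 3 mm all round over its lowest 5 mm; on its lid a black handle bar 44 mm long (x), 20 mm thick (y), rising 34 mm to 104 mm above the foot: grip it from above across the 20 mm. Origin: centre of underside, z up. Two look-alikes of 0.3 to 0.9 kg: the full one is at least 0.15 kg heavier; left and right change each run
- tray: fixed open steel tray, 120 mm (x) by 250 mm (y), walls 25 mm high and 5 mm thick, floor 5 mm thick, split by a wall across its middle into two bays side by side along y (left bay at +y); a canister stands about 60 mm to either side of the middle. Origin: centre of the underside, z up; turned at most 0.35 rad
- dock: fixed blue base plate of the loading station, 130 mm (x) by 260 mm (y), 12 mm thick, carrying the white plastic nest block. Origin: centre of its underside, z up; turned at most 0.35 rad
- nest_nominal (a point): fixed point amid the dock, level with the nest block's flat top, 42 mm above the dock's origin (block 90 mm x, 160 mm y). The block's round pocket, 65 mm across, sharp-edged, has its centre at this x but up to 15 mm either way along y: clamped fast, not measured, to be felt or seen. Its floor, 18 mm down, is a sprung plate; only the full canister's weight sinks it 4 mm. Touch it at 10 mm/s, forces under 40 N
- fitting_1: small turned steel fitting, 22 mm across, 32 mm high, standing on a corner of the dock's base plate: leave it (origin: its underside)
- fitting_2: another such fitting, standing alone on the table between tray and dock: leave it
- fitting_3: another such fitting, standing in the corner of the tray's left bay, nearest the robot: leave it
- screwdriver: screwdriver with black handle, lying beyond the tray and the dock: leave it
- wrench: steel wrench lying beyond the tray and the dock: leave it
- jar: jar, 56 mm across and 75 mm high, beyond the tray and the dock: leave it
- gauge_case: grey flat gauge case 50 x 100 x 22 mm lying near the robot on its left: leave it
Not all that is in view belongs to the job. Leave any yellow look-alike of the canister_2 alone.

How it is judged:
On the way, in this order (a step that is already met when the one before it is completed fails the run):
1. the left-hand canister is held at least 30 mm clear of the tray's floor, above the left bay, for 0.3 s (((z of canister_1 in the frame of tray above 0.035 m and y of canister_1 in the frame of tray above 0.02 m and horizontal distance between canister_1 and tray below 0.11 m and contact force between the fingers and canister_1 above 1 N) or (z of canister_2 in the frame of tray above 0.035 m and y of canister_2 in the frame of tray above 0.02 m and horizontal distance between canister_2 and tray below 0.11 m and contact force between the fingers and canister_2 above 1 N))), for 0.3 s.
2. then the right-hand canister is held at least 30 mm clear of the tray's floor, above the right bay, for 0.3 s (((z of canister_1 in the frame of tray above 0.035 m and y of canister_1 in the frame of tray below -0.02 m and horizontal distance between canister_1 and tray below 0.11 m and contact force between the fingers and canister_1 above 1 N) or (z of canister_2 in the frame of tray above 0.035 m and y of canister_2 in the frame of tray below -0.02 m and horizontal distance between canister_2 and tray below 0.11 m and contact force between the fingers and canister_2 above 1 N))), for 0.3 s.
At the end, for the whole second after the job is handed in: The heavier canister stands upright in the nest block's pocket, with the pocket's sprung floor plate pushed fully down by its weight (foot within 2.8 mm of the lowest level, which the lighter one cannot reach); the lighter one stands upright on the tray's floor; both are released and at rest ((((z of canister_1 in the frame of dock below 0.0228 m and x of canister_1 in the frame of dock between -0.008 and 0.008 m and y of canister_1 in the frame of dock between -0.021 and 0.021 m and angle between canister_1's own z axis and vertical below 0.06 rad and linear speed of canister_1 below 0.02 m/s) and (z of canister_2 in the frame of tray below 0.01 m and x of canister_2 in the frame of tray between -0.05 and 0.05 m and y of canister_2 in the frame of tray between -0.115 and 0.115 m and angle between canister_2's own z axis and vertical below 0.06 rad and linear speed of canister_2 below 0.02 m/s)) or ((z of canister_2 in the frame of dock below 0.0228 m and x of canister_2 in the frame of dock between -0.008 and 0.008 m and y of canister_2 in the frame of dock between -0.021 and 0.021 m and angle between canister_2's own z axis and vertical below 0.06 rad and linear speed of canister_2 below 0.02 m/s) and (z of canister_1 in the frame of tray below 0.01 m and x of canister_1 in the frame of tray between -0.05 and 0.05 m and y of canister_1 in the frame of tray between -0.115 and 0.115 m and angle between canister_1's own z axis and vertical below 0.06 rad and linear speed of canister_1 below 0.02 m/s)))); the robot touches nothing.
It fails at once if a canister or the robot presses on the dock or its nest block with more than 40 N (contact force between any of canister_1, canister_2, the fingers, the arm and dock above 40 N).
It fails at once if a bystander is moved by more than 30 mm (distance of any of fitting_1, fitting_2, fitting_3, screwdriver, wrench, jar, gauge_case from where it was at the start of the episode above 0.03 m).
It also fails if it takes over 72 s, if anything falls off the work surface, if the arm or the gripper's body presses on something with over 40 N, if the wrist force passes 120 N, or if a joint passes its speed limit or range.

ROBOT

A 6-joint arm with a two-finger parallel gripper is mounted at the origin on the work surface. World frame = base frame: x ahead of the robot, y to its left, z up, the work surface at z = 0. Lengths are in m, angles in rad, forces in N, time in s.
With the tool pointing down it reaches from about 0.375 to 0.75 m from the base axis. Payload 9 kg.
Tool frame: the origin (TCP) lies between the finger pads; the fingertips stand ahead of it and the grasp point (between the pads) lies 11 mm behind it (env.tip_extent is the z of the fingertips in the tool frame, in m); z points along the fingers, x is the direction in which the jaws open and shut, and the axes are right-handed (so a half turn about z gives the same grasp; the last joint's range is limited). The gripper opens to 85 mm and grips with 20 to 120 N. Pads are 22 mm wide; open, the fingers measure 114 mm over their backs; the gripper's body (76 mm by 85 mm) begins 54 mm behind the grasp point. The pads swing forward as they close: fully open they stand 13 mm farther back than shut.
Start: joints at [-1.387, 0.104, 0.097, 1.564, 0, 1.353], TCP at [0.235, -0.552, 0.239] pointing down, gripper open.
Joint ranges: [-2.99, 2.99], [-0.84, 1.86], [-1.1, 1.16], [-1.84, 2.11], [-1.51, 1.56], [-3.14, 3.14]. Speed limits (rad/s): [2.22, 2.22, 2.57, 3.14, 3.14, 3.14].

INTERFACE

Orientations are given as [roll, pitch, yaw] about the fixed x, y, z axes, in that order (R = Rz(yaw) Ry(pitch) Rx(roll)).
In Python, from workcell import readout, camera, job, models, env gives the robot as it stands.
- The arm moves only by the tool servo_tool, never from a script. Its argument "deltas" is a list of rows, each a list of 7 numbers: the shift along the tool's x, y, z scaled (see below), then the turn, a rotation vector about the tool's x, y, z scaled (see below), then the opening, from 0 (shut) to 1 (fully open). A call has 1 to 10 rows; each row shifts and turns the pose as measured when the row begins, along the tool's axes as they then stand; what a row does not reach is not made up. The controller multiplies each number of a shift by 0.03 m and each number of a turn by 90 degrees. A row lasts 1/10 s, in which the tool goes at most 50 mm and 8.59 degrees, less where a joint would pass 70% of its speed; a pose out of reach is approached as far as the arm can. A call with a number of a shift or a turn outside -1 to 1 is refused whole. A call with a gripper value outside its range is refused whole. The fingers move at their own pace and stop on an object; "squeeze" is the grip in N (left out, the last holds). Time passes only in rows, so rows that do not move let the fingers close. It gives the time, the measured TCP pose, the force and the opening at its end, in the units of the state.
- readout.sense(): the state, without advancing time (a new reading comes with each control period).
- camera(name): name is "scene" or "top" or "wrist"; returns a dict with "color" (400x640x3 uint8, red, green, blue), "camera_matrix" (3x3 intrinsics, pixels), "k1" (the pictures are not rectified: a ray, as slopes to the right and down, at radius r is drawn at 1 + k1 r^2 times it, then the intrinsics apply), "rvec" (rotation vector, rad) and "tvec" (3), from world to camera coordinates, as OpenCV has them. Camera axes: x right, y down, z forward; pixel columns grow to the right and rows downward; lengths in m; the calibration is good to about 2 mm. A picture is of the moment at which its call begins. There is no depth.
- job.job_done(): hands the job in, once; it reports no verdict.
Trained networks look in the newest picture that a camera, given by its name, has taken for a name from the list of things; names that differ only in an ending like _2 or _b are one class to them, and where a whole thing is asked for, a point or a joint stands for the part that bears it (a point fixed in the world has none). Each returns a list of dicts, best first, with "score" (0 to 1); they miss things now and then, are a little off and sometimes report something else, mostly with a low value. They report only what shows in the picture. A call takes as long as a camera call. They do not tell look-alikes from the thing itself.
- models.boxes_of(camera, name): "box" ([left, top, width, height] in pixels, round what is visible of it).
- models.spot_point(camera, name): "point" ([column, row] in pixels: a listed point, or the origin of a listed thing).
The state is a dict: "time_s": time; "joint_pos": joint angles; "dq": joint speeds; "joint_efforts": joint torques, N m; "tcp_pos": TCP position; "tcp_rot": TCP orientation; "wrist_force": force on the tool from outside, world axes, zero at the start; "ft_torque": the same for the moment, N m; "gripper_width": finger opening in m.
Only numpy, scipy, OpenCV 4.12 (cv2) and the standard library are available. Lean on these libraries where they do the work, as an engineer would, in place of code of your own. Each camera call takes 0.05 s, during which the arm holds its last target. There are 200 camera calls.

## Working session

There is one attempt and no reset: what is moved stays moved. The work goes in short steps, Python scripts to look and compute and a tool call to move; the robot and the scene stay as the last step left them, time stands still between calls to the robot, and variables do not carry over. Pictures are saved under pics/ and viewed, about 8 in all and at most 12, crops included, and the job is handed in when it is done.

Besides the shell and the picture viewer there is one more tool, called after ">>>" by a JSON object that holds its "fn" and its "kwargs", one argument or row to a line. servo_tool: Moves the arm, as the interface text tells. Its arguments: {"type":"object","properties":{"deltas":{"type":"array","items":{"type":"array","items":{"type":"number"}}},"squeeze":{"type":"number"}},"required":["deltas"]}

```bash
mkdir -p pics; cat > h.py <<'E'
import numpy as np, cv2, json
from workcell import readout, camera, job, models, env
def shot(n,f=None,crop=None,scale=1):
    c=camera(n)
    if f:
        im=c["color"][...,::-1]
        if crop: x,y,w,h=crop; im=im[y:y+h,x:x+w]
        cv2.imwrite("pics/"+f,cv2.resize(im,None,fx=scale,fy=scale,interpolation=cv2.INTER_CUBIC))
    return c
def ray(c,p):
    K=c["camera_matrix"];d=np.array([c["k1"],0,0,0],float)
    u=cv2.undistortPoints(np.array([[p]],float),np.array(K),d)[0,0]
    R=cv2.Rodrigues(np.array(c["rvec"],float))[0];t=np.array(c["tvec"],float).ravel()
    return -R.T@t, R.T@np.array([u[0],u[1],1])
def at(c,p,z):
    o,d=ray(c,p); return (o+d*(z-o[2])/d[2]).round(4)
def px(c,P):
    return cv2.projectPoints(np.array(P,float).reshape(-1,1,3),np.array(c["rvec"],float),np.array(c["tvec"],float),np.array(c["camera_matrix"]),np.array([c["k1"],0,0,0],float))[0][:,0].round(1)
E
python3 - <<'E'
from h import *
c=shot("top","top1.png"); s=shot("scene","scene1.png")
print(readout.sense(), env.tip_extent)
for cam,cc in(("top",c),("scene",s)):
  for n,z in(("canister_1",.005),("tray",0),("dock",0),("nest_nominal",.042),("fitting_1",0)):
    for r in models.spot_point(cam,n)[:4]: print(cam,n,round(r["score"],2),np.round(r["point"],1),at(cc,r["point"],z))
E
```

```text
{'time_s': 0.1, 'joint_pos': array([-1.38668641e+00,  1.04656465e-01,  9.65451871e-02,  1.56384669e+00,
        1.91513337e-05,  1.35311789e+00]), 'dq': array([-7.83564239e-04, -1.13294815e-03,  1.06087319e-03, -4.70989438e-05,
       -1.58066779e-03,  2.76857799e-04]), 'joint_efforts': array([ 7.28902043e-03, -5.58199060e+01,  5.04725397e+01,  1.26277981e-02,
       -2.17600100e-04,  5.02074883e-06]), 'tcp_pos': array([ 0.23461491, -0.55193809,  0.23858915]), 'tcp_rot': array([-3.14132308e+00,  1.13009325e-03, -1.16900783e+00]), 'wrist_force': array([-1.03148825,  0.12629411, -0.09035935]), 'ft_torque': array([0.08192346, 0.00169721, 0.01315574]), 'gripper_width': 0.08500400880107416} 0.008
top canister_1 0.82 [325.3 189.6] [ 0.5521 -0.0011  0.005 ]
top canister_1 0.8 [426.4 198.4] [ 0.5319 -0.2468  0.005 ]
top canister_1 0.76 [379.8 200.1] [ 0.5271 -0.1335  0.005 ]
top tray 0.76 [404.9 198.3] [ 0.5324 -0.1957  0.    ]
top dock 0.79 [227.5 222.2] [0.4719 0.235  0.    ]
top nest_nominal 0.66 [222.3 219.6] [0.4753 0.2392 0.042 ]
top nest_nominal 0.63 [226.1 222. ] [0.4698 0.2303 0.042
[... 175 characters left out ...]
p fitting_1 0.32 [378.7 199.5] [ 0.5291 -0.1316  0.    ]
scene canister_1 0.79 [249.9 218.6] [ 0.5269 -0.1244  0.005 ]
scene canister_1 0.77 [197.4 230.1] [ 0.5211 -0.2461  0.005 ]
scene canister_1 0.74 [303.8 216.4] [ 0.5576 -0.0024  0.005 ]
scene tray 0.91 [221.2 229.6] [ 0.533  -0.1941  0.    ]
scene tray 0.21 [395.7 114.9] [0.3252 0.3258 0.    ]
scene dock 0.82 [382.9 165.1] [ 0.4726  0.2296 -0.    ]
scene nest_nominal 0.85 [384.  154.1] [0.4682 0.2276 0.042 ]
scene fitting_1 0.52 [422.1 138.1] [0.4214 0.3618 0.    ]
scene fitting_1 0.51 [386.2 166.5] [0.479 0.236 0.   ]
scene fitting_1 0.46 [256.6 201.3] [ 0.4832 -0.1002  0.    ]
scene fitting_1 0.41 [299.3 183.4] [0.464  0.0115 0.    ]
```

View pics/top1.png

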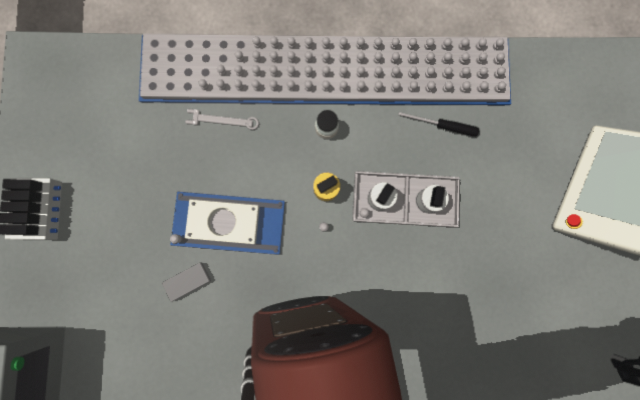

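View pics/scene1.png

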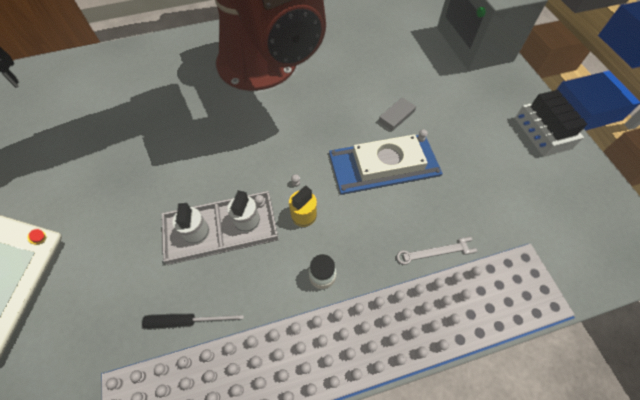

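The top image shows the tray at (407,200), with white canisters at (384,195), the left one, and (435,198), the right one. The canister at (327,186) is the yellow look-alike, so I leave it alone. The nest pocket is at (222,222). Next is one enlarged crop to confirm the canisters and read the handle angles.

```bash
python3 - <<'E'
from h import *
c=shot("top"); im=c["color"][...,::-1]
a=cv2.resize(im[160:240,300:470],None,fx=4.6,fy=4.6,interpolation=cv2.INTER_CUBIC)
cv2.imwrite("pics/crop1.png",a)
hsv=cv2.cvtColor(im.copy(),cv2.COLOR_BGR2HSV)
# handles: dark in tray
def comps(m,x0,y0,x1,y1,name,zz,amin):
    k=np.zeros_like(m);k[y0:y1,x0:x1]=m[y0:y1,x0:x1]
    for ct in cv2.findContours(k,cv2.RETR_CCOMP,cv2.CHAIN_APPROX_NONE)[0]:
        if cv2.contourArea(ct)<amin: continue
        r=cv2.minAreaRect(ct); b=cv2.boxPoints(r)
        print(name,cv2.contourArea(ct),np.round(r[0],1),"ctr",at(c,r[0],zz)); print([at(c,p,zz)[:2].tolist() for p in b])
V=hsv[...,2];S=hsv[...,1]
comps((V<60).astype(np.uint8),300,160,470,240,"handle",.104,15)
comps(((hsv[...,0]>95)&(hsv[...,0]<125)&(S>120)).astype(np.uint8),160,180,300,265,"dock",.012,300)
comps(((V>190)&(S<60)).astype(np.uint8),160,180,300,265,"block",.042,100)
comps(((V<185)).astype(np.uint8),200,205,242,240,"pocket",.042,50)
E
```

```text
handle 186.5 [437.3 196.3] ctr [ 0.5251 -0.245   0.104 ]
[[0.5053, -0.2288], [0.549, -0.2372], [0.545, -0.2614], [0.5014, -0.2529]]
handle 148.5 [385.1 193.9] ctr [ 0.5299 -0.13    0.104 ]
[[0.5158, -0.1104], [0.5539, -0.1336], [0.5441, -0.1497], [0.5061, -0.1265]]
handle 131.0 [327.1 184. ] ctr [ 0.5512 -0.0021  0.104 ]
[[0.5489, 0.0201], [0.5695, -0.0151], [0.5534, -0.0243], [0.5329, 0.011]]
dock 611.0 [271.8 225.8] ctr [0.4631 0.1268 0.012 ]
[[0.421, 0.1524], [0.5096, 0.1461], [0.5057, 0.101], [0.4172, 0.1078]]
dock 327.0 [179.9 217.5] ctr [0.4818 0.3461 0.012 ]
[[0.4428, 0.3623], [0.5243, 0.3558], [0.5211, 0.3296], [0.4397, 0.3364]]
block 2537.5 [221.  221.4] ctr [0.4711 0.2422 0.042 ]
[[0.4334, 0.3242], [0.5225, 0.3202], [0.5094, 0.159], [0.4202, 0.1647]]
block 562.0 [220.5 221. ] ctr [0.4721 0.2433 0.042 ]
[[0.4707, 0.2893], [0.5188, 0.2436], [0.4734, 0.197], [0.4259, 0.2429]]
pocket 158.5 [215.6 220.6] ctr [0.473  0.2546 0.042 ]
[[0.4444, 0.2782], [0.5081, 0.2703], [0.5019, 0.2308], [0.4383, 0.239]]
```

View pics/crop1.png

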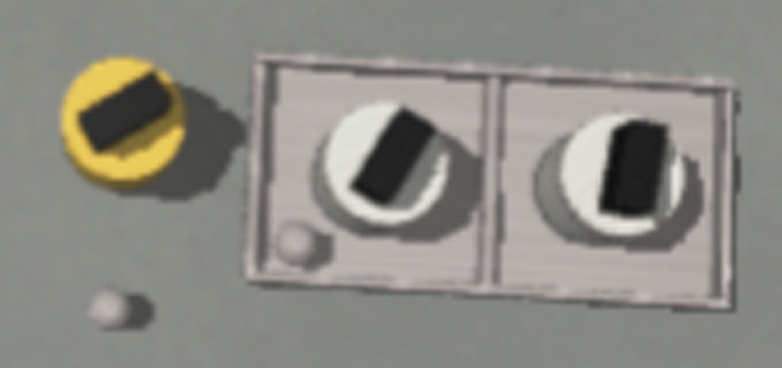

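Confirmed: both white canisters are in the tray, and the yellow one is outside it at crop (123,120). The left handle lies at about -31° and the right at about -10°. fitting_3 is at the corner nearest the robot (297,243). I'll write a small planner that prints row numbers.

```bash
cat >> h.py <<'E'
def plan(P,yaw,n,grip=1.0):
    """print n rows from measured pose to target pose (tool down)"""
    from scipy.spatial.transform import Rotation as Ro
    s=readout.sense(); p=np.array(s["tcp_pos"]); R=Ro.from_euler("xyz",s["tcp_rot"])
    T=Ro.from_euler("xyz",[np.pi,0,yaw]); rv=(R.inv()*T).as_rotvec(); dp=(np.array(P)-p)/n
    print("dist",np.linalg.norm(dp*n).round(4),"turn",np.degrees(rv).round(1))
    for i in range(n):
        sh=R.inv().apply(dp)/.03
        print("[%s,%g],"%(",".join("%.3g"%v for v in [*sh.round(3),*(rv/n/(np.pi/2)).round(4)]),grip),end="")
        R=R*Ro.from_rotvec(rv/n)
    print()
E
python3 - <<'E'
from h import *
c=shot("top")
print("L lid",at(c,(383.9,195.4),.075),"R lid",at(c,(435.2,198),.075))
print("tray corners",[at(c,p,.025) for p in((356,173),(460,177.5),(459.5,227),(354,221))])
plan([.47,-.13,.24],1.03,17)
E
```

```text
L lid [ 0.53   -0.1321  0.075 ] R lid [ 0.5247 -0.2485  0.075 ]
tray corners [array([ 0.59  , -0.0741,  0.025 ]), array([ 0.5805, -0.3233,  0.025 ]), array([ 0.4619, -0.3179,  0.025 ]), array([ 0.4747, -0.0686,  0.025 ])]
dist 0.4834 turn [   0.   -0. -126.]
[-0.582,-0.748,-0.001,0,-0,-0.0823,1],[-0.48,-0.817,-0.001,0,-0,-0.0823,1],[-0.371,-0.872,-0.001,0,-0,-0.0823,1],[-0.255,-0.913,-0.001,0,-0,-0.0823,1],[-0.135,-0.938,-0.001,0,-0,-0.0823,1],[-0.013,-0.948,-0.001,0,-0,-0.0823,1],[0.109,-0.942,-0.001,0,-0,-0.0823,1],[0.23,-0.92,-0.001,0,-0,-0.0823,1],[0.347,-0.882,-0.001,0,-0,-0.0823,1],[0.457,-0.83,-0.001,0,-0,-0.0823,1],[0.561,-0.764,-0.001,0,-0,-0.0823,1],[0.655,-0.686,-0.001,0,-0,-0.0823,1],[0.738,-0.595,-0.001,0,-0,-0.0823,1],[0.808,-0.495,-0.001,0,-0,-0.0823,1],[0.865,-0.387,-0.001,0,-0,-0.0823,1],[0.908,-0.272,-0.001,0,-0,-0.0823,1],[0.935,-0.153,-0.001,0,-0,-0.0823,1],
```

>>> {"fn": "servo_tool", "kwargs": {
  "deltas": [
    [-0.58, -0.75, 0, 0, 0, -0.082, 1],
    [-0.48, -0.82, 0, 0, 0, -0.082, 1],
    [-0.37, -0.87, 0, 0, 0, -0.082, 1],
    [-0.255, -0.91, 0, 0, 0, -0.082, 1],
    [-0.135, -0.94, 0, 0, 0, -0.082, 1],
    [0, -0.95, 0, 0, 0, -0.082, 1],
    [0.11, -0.94, 0, 0, 0, -0.082, 1],
    [0.23, -0.92, 0, 0, 0, -0.082, 1],
    [0.35, -0.88, 0, 0, 0, -0.082, 1],
    [0.46, -0.83, 0, 0, 0, -0.082, 1]
  ]
}}

```text
time_s: 1.7
tcp_pos: [0.3722, -0.2955, 0.2388]
tcp_rot: [3.14, -0.001, 0.163]
wrist_force: [0.8, 0.0, 0.6]
gripper_width: 0.0856
```

>>> {"fn": "servo_tool", "kwargs": {
  "deltas": [
    [0.56, -0.76, 0, 0, 0, -0.082, 1],
    [0.65, -0.69, 0, 0, 0, -0.082, 1],
    [0.74, -0.6, 0, 0, 0, -0.082, 1],
    [0.81, -0.5, 0, 0, 0, -0.082, 1],
    [0.86, -0.39, 0, 0, 0, -0.082, 1],
    [0.91, -0.27, 0, 0, 0, -0.082, 1],
    [0.93, -0.15, 0, 0, 0, -0.082, 1],
    [0, 0, 0, 0, 0, 0, 1],
    [0, 0, 0, 0, 0, 0, 1]
  ]
}}

```text
time_s: 2.6
tcp_pos: [0.4633, -0.1061, 0.24]
tcp_rot: [3.136, 0.001, 1.111]
wrist_force: [-1.1, 0.1, -0.7]
gripper_width: 0.0853
```

```bash
python3 - <<'E'
from h import *
c=shot("wrist","w1.png"); s=readout.sense(); print(s["tcp_pos"],s["tcp_rot"],s["wrist_force"])
o,d=ray(c,(320,200));print("cam",o,d)
for r in models.spot_point("wrist","canister_1"): print(r, at(c,r["point"],.005))
V=cv2.cvtColor(c["color"].copy(),cv2.COLOR_RGB2HSV)[...,2]
for ct in cv2.findContours((V<60).astype(np.uint8),cv2.RETR_EXTERNAL,cv2.CHAIN_APPROX_NONE)[0]:
    if cv2.contourArea(ct)<400: continue
    r=cv2.minAreaRect(ct); print(np.round(r[0],1),cv2.contourArea(ct),[at(c,p,.109)[:2].tolist() for p in cv2.boxPoints(r)])
E
```

```text
[ 0.46318207 -0.10629019  0.2399927 ] [3.13608514e+00 1.28412302e-03 1.11004613e+00] [-0.31832222 -0.30789509 -0.74633074]
cam [ 0.38914834 -0.0698512   0.37414162] [ 0.31698354 -0.13129167 -0.93988841]
{'point': [319.5, 218.2], 'score': 0.63} [ 0.5355 -0.1328  0.005 ]
{'point': [422.4, 185.8], 'score': 0.63} [ 5.53e-01 -4.00e-04  5.00e-03]
{'point': [239.0, 252.2], 'score': 0.55} [ 0.5321 -0.2498  0.005 ]
[312.5 326.5] 38594.0 [[0.3968, -0.3968], [0.6537, 0.1206], [0.8542, 0.0902], [0.5427, -0.5391]]
[320.1 249.8] 869.5 [[0.5425, -0.1508], [0.4967, -0.1231], [0.506, -0.1081], [0.5525, -0.135]]
[448.8 212.7] 1409.5 [[0.537, -0.0323], [0.5165, 0.0028], [0.5468, 0.0175], [0.5689, -0.0179]]
```

View pics/w1.png

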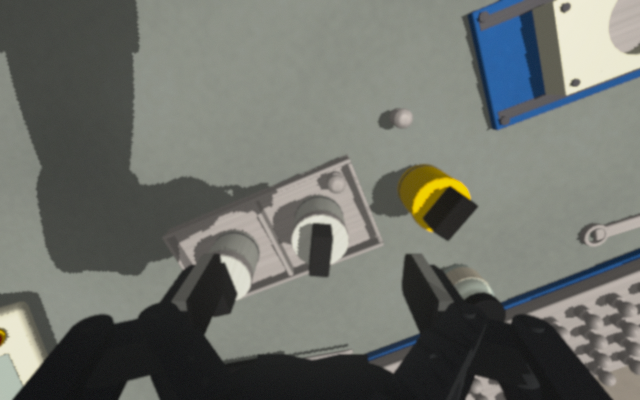

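The wrist view shows the left handle at (320,250) and its lid at (320,238). This agrees with the top view: centre about (0.529,-0.1315), handle angle -30.5°. Moving in above it.

```bash
python3 - <<'E'
from h import *
plan([.529,-.1315,.15],1.038,5)
E
```

```text
dist 0.1143 turn [0.3 0.1 4.1]
[0.049,0.464,0.602,0.0007,0.0001,0.009,1],[0.055,0.464,0.602,0.0007,0.0001,0.009,1],[0.062,0.463,0.601,0.0007,0.0001,0.009,1],[0.068,0.463,0.601,0.0007,0.0001,0.009,1],[0.075,0.463,0.6,0.0007,0.0001,0.009,1],
```

>>> {"fn": "servo_tool", "kwargs": {
  "deltas": [
    [0.05, 0.46, 0.6, 0, 0, 0.009, 1],
    [0.055, 0.46, 0.6, 0, 0, 0.009, 1],
    [0.06, 0.46, 0.6, 0, 0, 0.009, 1],
    [0.07, 0.46, 0.6, 0, 0, 0.009, 1],
    [0.075, 0.46, 0.6, 0, 0, 0.009, 1],
    [0, 0, 0, 0, 0, 0, 1],
    [0, 0, 0, 0, 0, 0, 1]
  ]
}}

```text
time_s: 3.4
tcp_pos: [0.5288, -0.14, 0.1487]
tcp_rot: [3.134, 0.002, 1.018]
wrist_force: [-0.1, -0.3, 0.8]
gripper_width: 0.0855
```

```bash
python3 - <<'E'
from h import *
plan([.529,-.1315,.092],1.038,4)
E
```

```text
dist 0.0574 turn [ 0.5  0.1 -1.2]
[0.062,-0.04,0.472,0.0013,0.0003,-0.0032,1],[0.062,-0.039,0.472,0.0013,0.0003,-0.0032,1],[0.062,-0.037,0.472,0.0013,0.0003,-0.0032,1],[0.062,-0.036,0.473,0.0013,0.0003,-0.0032,1],
```

>>> {"fn": "servo_tool", "kwargs": {
  "deltas": [
    [0.12, -0.08, 0.3, 0.0025, 0, -0.006, 1],
    [0.12, -0.07, 0.45, 0.0025, 0, -0.006, 1],
    [0, 0, 0.5, 0, 0, 0, 1],
    [0, 0, 0.5, 0, 0, 0, 0.6],
    [0, 0, 0.1, 0, 0, 0, 0.5],
    [0, 0, 0, 0, 0, 0, 0.5]
  ],
  "squeeze": 60
}}

```text
time_s: 4.0
tcp_pos: [0.5278, -0.1311, 0.0903]
tcp_rot: [3.14, 0.002, 1.038]
wrist_force: [-0.3, -0.2, 0.0]
gripper_width: 0.0441
```

```bash
python3 - <<'E'
from h import *
s=readout.sense();print(s["tcp_rot"])
plan([.529,-.1315,.09],1.038,1,0.5)
E
```

```text
[3.14040776e+00 2.14302165e-03 1.03770716e+00]
dist 0.0013 turn [ 0.1  0.1 -0. ]
[0.011,0.042,0.01,0.0008,0.0014,-0.0002,0.5],
```

Close, then lift about 45 mm.

>>> {"fn": "servo_tool", "kwargs": {
  "deltas": [
    [0, 0, 0, 0, 0, 0, 0],
    [0, 0, 0, 0, 0, 0, 0],
    [0, 0, 0, 0, 0, 0, 0],
    [0, 0, 0, 0, 0, 0, 0],
    [0, 0, 0, 0, 0, 0, 0]
  ],
  "squeeze": 80
}}

```text
time_s: 4.5
tcp_pos: [0.5277, -0.1311, 0.0905]
tcp_rot: [3.141, 0.002, 1.038]
wrist_force: [-0.0, 0.5, -4.0]
gripper_width: 0.0187
```

>>> {"fn": "servo_tool", "kwargs": {
  "deltas": [
    [0, 0, -0.3, 0, 0, 0, 0],
    [0, 0, -0.5, 0, 0, 0, 0],
    [0, 0, -0.5, 0, 0, 0, 0],
    [0, 0, -0.4, 0, 0, 0, 0],
    [0, 0, 0, 0, 0, 0, 0],
    [0, 0, 0, 0, 0, 0, 0],
    [0, 0, 0, 0, 0, 0, 0],
    [0, 0, 0, 0, 0, 0, 0],
    [0, 0, 0, 0, 0, 0, 0],
    [0, 0, 0, 0, 0, 0, 0]
  ]
}}

```text
time_s: 5.5
tcp_pos: [0.5277, -0.131, 0.1465]
tcp_rot: [3.14, 0.002, 1.038]
wrist_force: [-0.3, -0.1, -3.5]
gripper_width: 0.0187
```

```bash
cat > f.py <<'E'
from h import *
F=[]
for _ in range(5):
    camera("top"); s=readout.sense(); F.append(s["wrist_force"])
print(np.round(F,2)[:,2],np.mean(F,0).round(2),s["ft_torque"],s["tcp_pos"],s["tcp_rot"],s["gripper_width"],s["joint_efforts"])
E
python3 f.py
```

```text
[-3.71 -3.71 -3.79 -4.14 -4.78] [-0.22 -0.2  -4.02] [0.06732775 0.0104001  0.03496247] [ 0.5279037  -0.13116398  0.146912  ] [3.13968312e+00 2.17164282e-03 1.03756462e+00] 0.018733532507769893 [ 2.59163251e-03 -4.89212000e+01  5.23544133e+01 -3.18216858e-02
 -1.02677746e-02  1.05899283e-04]
```

>>> {"fn": "servo_tool", "kwargs": {
  "deltas": [
    [0, 0, 0.5, 0, 0, 0, 0],
    [0, 0, 0.5, 0, 0, 0, 0],
    [0, 0, 0.4, 0, 0, 0, 0],
    [0, 0, 0.3, 0, 0, 0, 0],
    [0, 0, 0, 0, 0, 0, 0],
    [0, 0, 0, 0, 0, 0, 0]
  ]
}}

```text
time_s: 6.35
tcp_pos: [0.5276, -0.1311, 0.0904]
tcp_rot: [3.14, 0.002, 1.038]
wrist_force: [0.3, 1.2, 2.1]
gripper_width: 0.0186
```

>>> {"fn": "servo_tool", "kwargs": {
  "deltas": [
    [0, 0, 0, 0, 0, 0, 0.5],
    [0, 0, 0, 0, 0, 0, 0.5],
    [0, 0, -0.4, 0, 0, 0, 0.5],
    [0, 0, -0.7, 0, 0, 0, 0.5],
    [0, 0, -0.7, 0, 0, 0, 0.5],
    [0, 0, -0.2, 0, 0, 0, 0.5],
    [0, 0, 0, 0, 0, 0, 0.5]
  ]
}}

```text
time_s: 7.05
tcp_pos: [0.5294, -0.132, 0.1587]
tcp_rot: [3.134, 0.002, 1.038]
wrist_force: [0.0, -0.5, 0.3]
gripper_width: 0.0425
```

```bash
python3 f.py; python3 - <<'E'
from h import *
c=shot("wrist","w2.png"); 
for r in models.spot_point("wrist","canister_1"): print(r["score"], at(c,r["point"],.005))
plan([.524,-.246,.15],1.388,5,.7)
E
```

```text
[ 0.05  0.62 -0.33  0.05 -0.4 ] [ 0.06  0.31 -0.  ] [-0.02096586 -0.01245417  0.02754867] [ 0.52810384 -0.13131777  0.15601792] [3.13783623e+00 2.22542666e-03 1.03749201e+00] 0.042381084635421416 [ 6.93053211e-03 -4.73518860e+01  5.09178400e+01 -6.75046840e-02
 -9.75187810e-03 -7.83365726e-05]
0.87 [ 0.5522 -0.0029  0.005 ]
0.8 [ 0.533  -0.1352  0.005 ]
0.78 [ 0.53   -0.2513  0.005 ]
dist 0.1149 turn [  0.2   0.2 -20.1]
[-0.672,0.365,0.044,0.0004,0.0004,-0.0446,0.7],[-0.696,0.317,0.043,0.0004,0.0004,-0.0446,0.7],[-0.717,0.267,0.042,0.0004,0.0004,-0.0446,0.7],[-0.734,0.216,0.042,0.0004,0.0004,-0.0446,0.7],[-0.747,0.165,0.041,0.0004,0.0004,-0.0446,0.7],
```

View pics/w2.png

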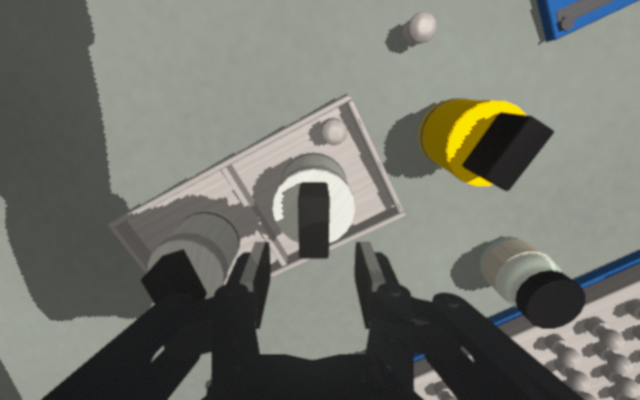

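The left canister is back in its bay (lid at (313,208)) and the unloaded force reads about 0, so it weighed about 4 N. Now the right one.

>>> {"fn": "servo_tool", "kwargs": {
  "deltas": [
    [-0.67, 0.36, 0, 0, 0, -0.045, 0.8],
    [-0.7, 0.32, 0, 0, 0, -0.045, 0.8],
    [-0.72, 0.27, 0.05, 0, 0, -0.045, 0.8],
    [-0.73, 0.22, 0.05, 0, 0, -0.045, 0.8],
    [-0.75, 0.17, 0.05, 0, 0, -0.045, 0.8],
    [0, 0, 0, 0, 0, 0, 0.8],
    [0, 0, 0, 0, 0, 0, 0.8]
  ]
}}

```text
time_s: 8.1
tcp_pos: [0.5232, -0.2486, 0.1478]
tcp_rot: [-3.139, 0.001, 1.406]
wrist_force: [1.0, -0.6, 0.2]
gripper_width: 0.0682
```

```bash
python3 - <<'E'
from h import *
plan([.525,-.2465,.0905],1.388,4,.8)
E
```

```text
dist 0.0574 turn [-0.1  0.   1. ]
[0.02,0.013,0.477,-0.0004,0.0001,0.0029,0.8],[0.02,0.013,0.477,-0.0004,0.0001,0.0029,0.8],[0.02,0.012,0.477,-0.0004,0.0001,0.0029,0.8],[0.02,0.012,0.477,-0.0004,0.0001,0.0029,0.8],
```

>>> {"fn": "servo_tool", "kwargs": {
  "deltas": [
    [0.04, 0.03, 0.4, 0, 0, 0.006, 0.8],
    [0.04, 0.02, 0.5, 0, 0, 0.006, 0.8],
    [0, 0, 0.5, 0, 0, 0, 0.6],
    [0, 0, 0.45, 0, 0, 0, 0.5],
    [0, 0, 0, 0, 0, 0, 0.5],
    [0, 0, 0, 0, 0, 0, 0.5]
  ]
}}

```text
time_s: 8.7
tcp_pos: [0.5241, -0.2423, 0.0849]
tcp_rot: [-3.136, -0.002, 1.386]
wrist_force: [0.8, 0.7, 0.2]
gripper_width: 0.0426
```

>>> {"fn": "servo_tool", "kwargs": {
  "deltas": [
    [0, 0, 0, 0, 0, 0, 0],
    [0, 0, 0, 0, 0, 0, 0],
    [0, 0, 0, 0, 0, 0, 0],
    [0, 0, 0, 0, 0, 0, 0],
    [0, 0, 0, 0, 0, 0, 0]
  ],
  "squeeze": 80
}}

```text
time_s: 9.2
tcp_pos: [0.5242, -0.2426, 0.0853]
tcp_rot: [-3.136, -0.001, 1.386]
wrist_force: [0.2, -0.7, -3.6]
gripper_width: 0.0189
```

>>> {"fn": "servo_tool", "kwargs": {
  "deltas": [
    [0, 0, -0.3, 0, 0, 0, 0],
    [0, 0, -0.5, 0, 0, 0, 0],
    [0, 0, -0.5, 0, 0, 0, 0],
    [0, 0, -0.4, 0, 0, 0, 0],
    [0, 0, 0, 0, 0, 0, 0],
    [0, 0, 0, 0, 0, 0, 0],
    [0, 0, 0, 0, 0, 0, 0],
    [0, 0, 0, 0, 0, 0, 0],
    [0, 0, 0, 0, 0, 0, 0],
    [0, 0, 0, 0, 0, 0, 0]
  ]
}}

```text
time_s: 10.2
tcp_pos: [0.5236, -0.2418, 0.1396]
tcp_rot: [-3.134, -0.003, 1.386]
wrist_force: [0.4, 0.3, -7.5]
gripper_width: 0.0188
```

```bash
python3 f.py
```

```text
[-7.   -7.05 -6.98 -7.9  -7.54] [-0.17 -0.02 -7.29] [ 0.04119818  0.01453651 -0.00510723] [ 0.52384778 -0.24198553  0.13999144] [-3.13422845e+00 -2.68605346e-03  1.38594760e+00] 0.01864648975317857 [ 5.44924224e-04 -5.65694582e+01  5.39426422e+01  9.49041126e-02
  3.93145398e-03  3.02653604e-06]
```

Right is about 7.3 N and left about 4.0 N, so the right canister is the full one. I'll carry it high to a viewing pose near the nest.

>>> {"fn": "servo_tool", "kwargs": {
  "deltas": [
    [0, 0, -0.5, 0, 0, 0, 0],
    [0, 0, -1, 0, 0, 0, 0],
    [0, 0, -1, 0, 0, 0, 0],
    [0, 0, -0.8, 0, 0, 0, 0],
    [0, 0, -0.3, 0, 0, 0, 0],
    [0, 0, 0, 0, 0, 0, 0]
  ]
}}

```text
time_s: 11.05
tcp_pos: [0.5243, -0.2422, 0.2561]
tcp_rot: [-3.135, -0.002, 1.386]
wrist_force: [-0.0, -0.2, -7.5]
gripper_width: 0.0192
```

```bash
python3 - <<'E'
from h import *
plan([.545,.23,.25],1.388,16,0)
E
```

```text
dist 0.4727 turn [-0.4 -0.1 -0.1]
[0.975,-0.138,0.016,-0.0002,-0.0001,-0.0001,0],[0.975,-0.138,0.015,-0.0002,-0.0001,-0.0001,0],[0.975,-0.138,0.015,-0.0002,-0.0001,-0.0001,0],[0.975,-0.138,0.015,-0.0002,-0.0001,-0.0001,0],[0.975,-0.138,0.015,-0.0002,-0.0001,-0.0001,0],[0.975,-0.138,0.015,-0.0002,-0.0001,-0.0001,0],[0.975,-0.138,0.015,-0.0002,-0.0001,-0.0001,0],[0.975,-0.137,0.014,-0.0002,-0.0001,-0.0001,0],[0.975,-0.137,0.014,-0.0002,-0.0001,-0.0001,0],[0.975,-0.137,0.014,-0.0002,-0.0001,-0.0001,0],[0.975,-0.137,0.014,-0.0002,-0.0001,-0.0001,0],[0.975,-0.137,0.014,-0.0002,-0.0001,-0.0001,0],[0.975,-0.137,0.013,-0.0002,-0.0001,-0.0001,0],[0.975,-0.137,0.013,-0.0002,-0.0001,-0.0001,0],[0.975,-0.137,0.013,-0.0002,-0.0001,-0.0001,0],[0.975,-0.136,0.013,-0.0002,-0.0001,-0.0001,0],
```

>>> {"fn": "servo_tool", "kwargs": {
  "deltas": [
    [0.4, -0.05, 0, 0, 0, 0, 0],
    [0.7, -0.1, 0, 0, 0, 0, 0],
    [0.95, -0.14, 0, 0, 0, 0, 0],
    [0.95, -0.14, 0, 0, 0, 0, 0],
    [0.95, -0.14, 0, 0, 0, 0, 0],
    [0.95, -0.14, 0, 0, 0, 0, 0],
    [0.95, -0.14, 0, 0, 0, 0, 0],
    [0.95, -0.14, 0, 0, 0, 0, 0],
    [0.95, -0.14, 0, 0, 0, 0, 0],
    [0.95, -0.14, 0, 0, 0, 0, 0]
  ]
}}

```text
time_s: 12.05
tcp_pos: [0.5291, 0.0355, 0.2438]
tcp_rot: [-3.118, -0.007, 1.382]
wrist_force: [0.5, -0.6, -7.5]
gripper_width: 0.019
```

>>> {"fn": "servo_tool", "kwargs": {
  "deltas": [
    [0.95, -0.14, 0, 0, 0, 0, 0],
    [0.95, -0.14, 0, 0, 0, 0, 0],
    [0.95, -0.14, 0, 0, 0, 0, 0],
    [0.95, -0.14, 0, 0, 0, 0, 0],
    [0.95, -0.14, 0, 0, 0, 0, 0],
    [0.8, -0.1, 0, 0, 0, 0, 0],
    [0.5, -0.05, 0, 0, 0, 0, 0],
    [0.2, 0, 0, 0, 0, 0, 0],
    [0, 0, 0, 0, 0, 0, 0],
    [0, 0, 0, 0, 0, 0, 0]
  ]
}}

```text
time_s: 13.05
tcp_pos: [0.5293, 0.2395, 0.2329]
tcp_rot: [-3.099, -0.004, 1.388]
wrist_force: [0.1, -0.1, -6.5]
gripper_width: 0.019
```

```bash
cat > n.py <<'E'
from h import *
c=shot("wrist","w3.png"); s=readout.sense(); print(s["tcp_pos"],s["tcp_rot"],s["wrist_force"])
print(px(c,[.472,.243,.042]))
for n in("nest_nominal","canister_1","dock"):
  for r in models.spot_point("wrist",n): print(n,r, at(c,r["point"],.042 if n[0]=="n" else 0))
E
python3 n.py
```

```text
[0.52938004 0.23931539 0.23294457] [-3.09920005 -0.00371577  1.38797762] [-0.78199985  0.28575708 -7.46072776]
[[305.1 122.4]]
nest_nominal {'point': [294.4, 125.8], 'score': 0.73} [0.4734 0.2315 0.042 ]
canister_1 {'point': [24.0, 225.6], 'score': 0.89} [ 0.5339 -0.1352  0.    ]
canister_1 {'point': [128.6, 221.9], 'score': 0.67} [ 0.5537 -0.0006  0.    ]
canister_1 {'point': [312.6, 212.8], 'score': 0.66} [0.5844 0.2301 0.    ]
dock {'point': [297.7, 119.8], 'score': 0.96} [0.4699 0.2339 0.    ]
dock {'point': [394.1, 63.3], 'score': 0.5} [0.4296 0.3501 0.    ]
```

View pics/w3.png

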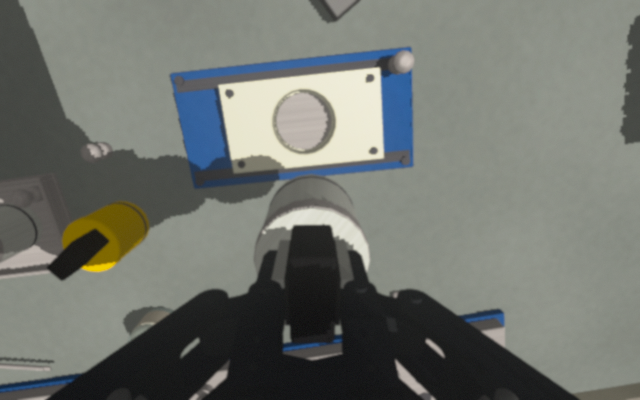

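The wrist view shows the pocket at (304,121) and the held canister at (312,215), with the tool tilted about 2.4°. I'll fit the pocket rim and overlay the expected canister circles.

```bash
cat > p.py <<'E'
from h import *
from scipy.spatial.transform import Rotation as Ro
c=shot("wrist"); s=readout.sense(); im=np.ascontiguousarray(c["color"][...,::-1])
hsv=cv2.cvtColor(im,cv2.COLOR_BGR2HSV); B=im.astype(int)
u,v=px(c,[.472,.243,.042])[0]; x0,y0=int(u)-50,int(v)-48
roi=B[y0:y0+96,x0:x0+100]
print("RGB block/pocket",im[int(v),int(u)+50][::-1],im[int(v),int(u)][::-1])
white=((roi[...,2]-roi[...,0])>12).astype(np.uint8)&(roi[...,2]>150).astype(np.uint8)
cts,h=cv2.findContours(white,cv2.RETR_CCOMP,cv2.CHAIN_APPROX_NONE)
hl=[ct for ct,hh in zip(cts,h[0]) if hh[3]>=0]
ct=max(hl,key=cv2.contourArea)
pts=np.array([at(c,p+np.array([x0,y0]),.042)[:2] for p in ct[:,0].astype(float)])
(cx,cy),r=cv2.minEnclosingCircle((pts*1000).astype(np.float32)); 
A=np.c_[2*pts,np.ones(len(pts))]; q=np.linalg.lstsq(A,(pts**2).sum(1),rcond=None)[0]
print("rim lsq",q[:2],"r",np.sqrt(q[2]+q[0]**2+q[1]**2),"enc",cx,cy,r)
R=Ro.from_euler("xyz",s["tcp_rot"]); p=s["tcp_pos"]; th=np.linspace(0,2*np.pi,60)
C=lambda r,z:R.apply(np.c_[r*np.cos(th),r*np.sin(th),0*th+z])+p
sc=3;X,Y=200,60
big=cv2.resize(im[Y:Y+200,X:X+240],None,fx=sc,fy=sc,interpolation=cv2.INTER_CUBIC)
for P,col in((np.c_[q[0]+.0325*np.cos(th),q[1]+.0325*np.sin(th),0*th+.042],(0,0,255)),(C(.03,.0103),(0,255,0)),(C(.03,.0753),(255,0,255)),(C(.027,.0803),(255,0,0))):
    cv2.polylines(big,[((px(c,P)-[X,Y]+.5)*sc).astype(int)],True,col,1)
cv2.imwrite("pics/ov%d.png"%int(s["time_s"]*100),big);print("ov%d.png"%int(s["time_s"]*100))
E
python3 p.py; ls pics
```

```text
RGB block/pocket [237 234 213] [189 181 174]
rim lsq [0.4714439  0.24098072] r 0.029713745537337063 enc 471.37982177734375 241.57925415039062 32.681148529052734
ov1330.png
crop1.png
ov1330.png
scene1.png
top1.png
w1.png
w2.png
w3.png
```

View pics/ov1330.png

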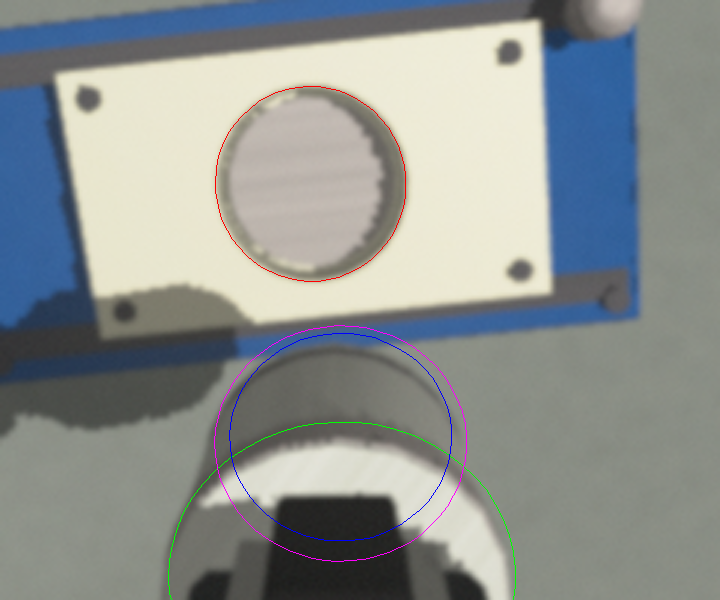

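The pocket fit sits on the rim, centre about (0.4715, 0.241). The lid and foot edges are lower in the picture than the overlay, so the canister sits about 3 mm along +y in the tool frame. The corrected TCP target is (0.469, 0.243).

```bash
python3 - <<'E'
from h import *
plan([.469,.243,.165],1.388,6,0)
E
```

```text
dist 0.0916 turn [-2.4 -0.3 -0. ]
[-0.044,-0.319,0.394,-0.0044,-0.0005,-0,0],[-0.043,-0.322,0.392,-0.0044,-0.0005,-0,0],[-0.043,-0.325,0.39,-0.0044,-0.0005,-0,0],[-0.043,-0.327,0.387,-0.0044,-0.0005,-0,0],[-0.042,-0.33,0.385,-0.0044,-0.0005,-0,0],[-0.042,-0.333,0.383,-0.0044,-0.0005,-0,0],
```

>>> {"fn": "servo_tool", "kwargs": {
  "deltas": [
    [-0.04, -0.32, 0.2, -0.0045, 0, 0, 0],
    [-0.04, -0.32, 0.35, -0.0045, 0, 0, 0],
    [-0.04, -0.33, 0.39, -0.0045, 0, 0, 0],
    [-0.04, -0.33, 0.39, -0.0045, 0, 0, 0],
    [-0.04, -0.33, 0.39, -0.0045, 0, 0, 0],
    [-0.04, -0.33, 0.39, -0.0045, 0, 0, 0],
    [0, 0, 0, 0, 0, 0, 0],
    [0, 0, 0, 0, 0, 0, 0]
  ]
}}

```text
time_s: 14.1
tcp_pos: [0.4694, 0.2403, 0.1714]
tcp_rot: [3.135, -0.006, 1.382]
wrist_force: [1.0, -0.1, -6.5]
gripper_width: 0.0187
```

```bash
python3 - <<'E'
from h import *
print(readout.sense()["tcp_rot"])
plan([.469,.243,.135],1.388,4,0)
E
```

```text
[ 3.13525356 -0.0055103   1.38168569]
dist 0.0365 turn [ 0.4 -0.3 -0.4]
[0.02,-0.009,0.303,0.001,-0.0009,-0.001,0],[0.02,-0.009,0.303,0.001,-0.0009,-0.001,0],[0.021,-0.008,0.303,0.001,-0.0009,-0.001,0],[0.021,-0.008,0.303,0.001,-0.0009,-0.001,0],
```

>>> {"fn": "servo_tool", "kwargs": {
  "deltas": [
    [0.04, -0.01, 0.25, 0.002, -0.002, -0.002, 0],
    [0.03, -0.01, 0.3, 0.002, -0.002, -0.002, 0],
    [0.02, 0, 0.3, 0, 0, 0, 0],
    [0, 0, 0.2, 0, 0, 0, 0],
    [0, 0, 0, 0, 0, 0, 0],
    [0, 0, 0, 0, 0, 0, 0]
  ]
}}

```text
time_s: 14.7
tcp_pos: [0.4717, 0.2429, 0.1382]
tcp_rot: [3.141, 0.001, 1.387]
wrist_force: [0.1, -0.3, -6.6]
gripper_width: 0.019
```

```bash
python3 - <<'E'
from h import *
s=readout.sense();print(s["tcp_rot"])
plan([.469,.243,.125],1.388,1,0)
E
sed -i 's/^ct=max.*//;s/^pts=.*//;s/^(cx,cy).*//;s/^A=.*/q=(.4715,.241)/;s/^print("rim.*//;s/C=lambda.*/C=lambda r,z:R.apply(np.c_[r*np.cos(th)-.001,r*np.sin(th)+.0032,0*th+z])+p/' p.py; sed -i 's/X,Y=200,60/X,Y=200,130/' p.py; python3 p.py
```

```text
[3.14083940e+00 7.49464211e-04 1.38714576e+00]
dist 0.0135 turn [ 0.  0. -0.]
[-0.012,-0.091,0.44,0.0005,0.0005,-0.0005,0],
RGB block/pocket [239 235 215] [100  97  92]
ov1475.png
```

View pics/ov1475.png

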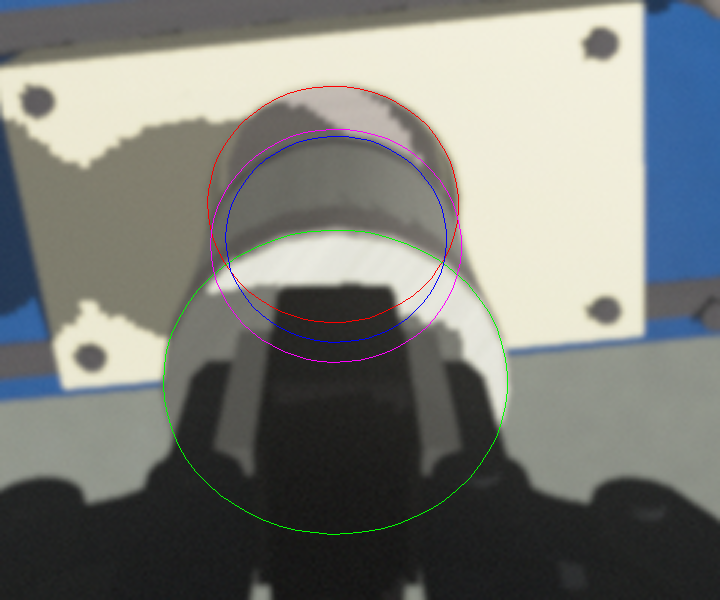

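The overlay now matches the lid, foot and rim. Only about -3 mm in tool y remains. I'll correct that, then creep down.

>>> {"fn": "servo_tool", "kwargs": {
  "deltas": [
    [-0.01, -0.06, 0.1, 0, 0, 0, 0],
    [0, -0.05, 0.1, 0, 0, 0, 0],
    [0, 0, 0.1, 0, 0, 0, 0],
    [0, 0, 0.03, 0, 0, 0, 0],
    [0, 0, 0, 0, 0, 0, 0],
    [0, 0, 0, 0, 0, 0, 0]
  ]
}}

```text
time_s: 15.35
tcp_pos: [0.4685, 0.2433, 0.1284]
tcp_rot: [3.14, 0.0, 1.387]
wrist_force: [-0.1, -0.4, -7.4]
gripper_width: 0.0189
```

>>> {"fn": "servo_tool", "kwargs": {
  "deltas": [
    [-0.02, 0, 0.033, 0, 0, 0, 0],
    [0, 0, 0.033, 0, 0, 0, 0],
    [0, 0, 0.033, 0, 0, 0, 0],
    [0, 0, 0.033, 0, 0, 0, 0],
    [0, 0, 0.033, 0, 0, 0, 0],
    [0, 0, 0.033, 0, 0, 0, 0],
    [0, 0, 0.033, 0, 0, 0, 0],
    [0, 0, 0.033, 0, 0, 0, 0]
  ]
}}

```text
time_s: 16.15
tcp_pos: [0.4687, 0.2427, 0.1202]
tcp_rot: [3.139, -0.0, 1.387]
wrist_force: [-0.2, -0.3, -7.8]
gripper_width: 0.0189
```

>>> {"fn": "servo_tool", "kwargs": {
  "deltas": [
    [0, 0, 0.033, 0, 0, 0, 0],
    [0, 0, 0.033, 0, 0, 0, 0],
    [0, 0, 0.033, 0, 0, 0, 0],
    [0, 0, 0.033, 0, 0, 0, 0],
    [0, 0, 0.033, 0, 0, 0, 0],
    [0, 0, 0.033, 0, 0, 0, 0]
  ]
}}

```text
time_s: 16.75
tcp_pos: [0.4687, 0.2427, 0.1137]
tcp_rot: [3.139, -0.0, 1.387]
wrist_force: [-1.1, -0.8, -7.9]
gripper_width: 0.0187
```

>>> {"fn": "servo_tool", "kwargs": {
  "deltas": [
    [0, 0, 0.033, 0, 0, 0, 0],
    [0, 0, 0.033, 0, 0, 0, 0],
    [0, 0, 0.033, 0, 0, 0, 0],
    [0, 0, 0.033, 0, 0, 0, 0],
    [0, 0, 0.033, 0, 0, 0, 0],
    [0, 0, 0.033, 0, 0, 0, 0],
    [0, 0, 0.033, 0, 0, 0, 0]
  ]
}}

```text
time_s: 17.45
tcp_pos: [0.4687, 0.2427, 0.1061]
tcp_rot: [3.139, -0.0, 1.387]
wrist_force: [-0.2, 0.1, -6.3]
gripper_width: 0.019
```

>>> {"fn": "servo_tool", "kwargs": {
  "deltas": [
    [0, 0, 0.033, 0, 0, 0, 0],
    [0, 0, 0.033, 0, 0, 0, 0],
    [0, 0, 0.033, 0, 0, 0, 0],
    [0, 0, 0.033, 0, 0, 0, 0]
  ]
}}

```text
time_s: 17.85
tcp_pos: [0.4689, 0.2427, 0.1027]
tcp_rot: [3.138, -0.0, 1.387]
wrist_force: [-2.0, -0.2, -2.3]
gripper_width: 0.0191
```

Spring contact: most of the weight is now carried by the plate. Lowering more gently.

>>> {"fn": "servo_tool", "kwargs": {
  "deltas": [
    [0, 0, 0.033, 0, 0, 0, 0],
    [0, 0, 0.03, 0, 0, 0, 0],
    [0, 0, 0.03, 0, 0, 0, 0]
  ]
}}

```text
time_s: 18.15
tcp_pos: [0.4689, 0.2427, 0.1004]
tcp_rot: [3.138, -0.0, 1.387]
wrist_force: [-2.2, -0.5, -2.1]
gripper_width: 0.0189
```

>>> {"fn": "servo_tool", "kwargs": {
  "deltas": [
    [0, 0, 0.03, 0, 0, 0, 0],
    [0, 0, 0.02, 0, 0, 0, 0],
    [0, 0, 0, 0, 0, 0, 0]
  ]
}}

```text
time_s: 18.45
tcp_pos: [0.4691, 0.2427, 0.1001]
tcp_rot: [3.137, -0.0, 1.387]
wrist_force: [-2.8, -1.2, -2.0]
gripper_width: 0.019
```

>>> {"fn": "servo_tool", "kwargs": {
  "deltas": [
    [0, -0.04, 0.02, 0, 0, 0, 0],
    [0, -0.02, 0.02, 0, 0, 0, 0],
    [0, 0, 0, 0, 0, 0, 0]
  ]
}}

```text
time_s: 18.75
tcp_pos: [0.4688, 0.2428, 0.1]
tcp_rot: [3.134, -0.0, 1.387]
wrist_force: [-2.6, -1.8, -0.5]
gripper_width: 0.0187
```

```bash
python3 f.py
```

```text
[2.06 0.64 2.34 2.73 2.18] [-1.43 -2.22  1.99] [-0.43714495  0.56078486  0.05833534] [0.46874483 0.24280667 0.09997881] [ 3.13390883e+00 -4.00000815e-04  1.38694673e+00] 0.01899389392432451 [ 6.10628966e-01 -4.40367866e+01  4.99434865e+01 -1.19720176e+00
  4.70483042e-01  2.89866573e-02]
```

Net force is now slightly upward, so the canister is on the bottom. Releasing it and backing straight up slowly.

>>> {"fn": "servo_tool", "kwargs": {
  "deltas": [
    [0, 0, 0, 0, 0, 0, 0.25],
    [0, 0, 0, 0, 0, 0, 0.5],
    [0, 0, 0, 0, 0, 0, 0.5],
    [0, 0, 0, 0, 0, 0, 0.5]
  ]
}}

```text
time_s: 19.4
tcp_pos: [0.4694, 0.2434, 0.0999]
tcp_rot: [3.133, -0.002, 1.387]
wrist_force: [-0.2, -0.7, -0.3]
gripper_width: 0.0425
```

>>> {"fn": "servo_tool", "kwargs": {
  "deltas": [
    [0, 0, -0.2, 0, 0, 0, 0.5],
    [0, 0, -0.4, 0, 0, 0, 0.5],
    [0, 0, -0.6, 0, 0, 0, 0.5],
    [0, 0, -0.8, 0, 0, 0, 0.5],
    [0, 0, -0.8, 0, 0, 0, 0.5],
    [0, 0, -0.5, 0, 0, 0, 0.5],
    [0, 0, 0, 0, 0, 0, 0.5],
    [0, 0, 0, 0, 0, 0, 0.5]
  ]
}}

```text
time_s: 20.2
tcp_pos: [0.469, 0.2439, 0.2084]
tcp_rot: [3.129, -0.004, 1.388]
wrist_force: [-0.7, -0.2, -0.6]
gripper_width: 0.0428
```

```bash
python3 - <<'E'
from h import *
s=readout.sense(); print(s["tcp_pos"],s["wrist_force"],s["gripper_width"])
c=shot("wrist"); q=np.array([.4715,.241]); th=np.linspace(0,6.283,60); sc=3;X,Y=180,80
big=cv2.resize(c["color"][Y:Y+200,X:X+260,::-1],None,fx=sc,fy=sc,interpolation=cv2.INTER_CUBIC)
for r,z,col in((.0325,.042,(0,0,255)),(.03,.090,(0,255,0)),(.03,.094,(255,0,255))):
    P=np.c_[q[0]+r*np.cos(th),q[1]+r*np.sin(th),0*th+z]
    cv2.polylines(big,[((px(c,P)-[X,Y]+.5)*sc).astype(int)],True,col,1)
cv2.imwrite("pics/fin.png",big)
E
```

```text
[0.46895493 0.24385233 0.20841084] [-0.71978593 -0.2216106  -0.62740358] 0.04281702373131264
```

View pics/fin.png

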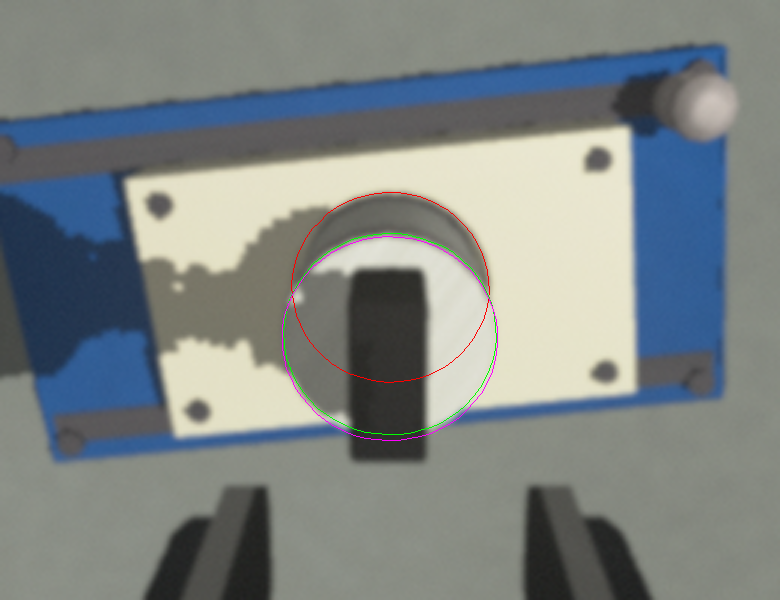

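The final view shows the canister upright in the pocket, with its lid at (390,335) on the seated-height circle, and the gripper clear. Handing in.

```bash
python3 -c "
from h import *
c=shot('top')
print([(round(r['score'],2),at(c,r['point'],.005)) for r in models.spot_point('top','canister_1')])
print(job.job_done())"
```

```text
[(0.95, array([0.5501, 0.0016, 0.005 ])), (0.79, array([ 0.5263, -0.1292,  0.005 ]))]
the job is handed in; nothing more can be done
None
```

I lifted both canisters, and the right one was heavier: about 7.3 N against 4.0 N for the left. I seated the right one in the nest pocket and put the left one back in its tray bay. The job was handed in at about 20 s; the hand-in reports no verdict.

- **Seating:** I eased it in at about 10 mm/s, and the wrist readings stayed within about 8 N. At the bottom, the tool height put the foot about 20 mm above the dock's underside, the fully sunk level. The net force had turned slightly upward, which fits the plate being fully down. I did not measure the plate directly.
- **After release:** The wrist picture showed the canister upright and centred in the pocket, with the gripper clear of it.
- **Left canister:** The last top-camera check placed it in its bay, within a few millimetres of where it started.
- **Not confirmed:** That same check did not report the seated canister, because the arm was over the nest. I checked that one only by the wrist view and the force and height readings.
- **Bystanders:** I did not re-measure the other things on the table, but nothing was touched as far as I felt or saw.

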